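# Clamp the offcut, then hold the sprung suction gate half open

### The arm

A 6-joint arm with a two-finger parallel gripper is mounted at the origin on a cart in front of the work surface, level with it; the furniture and walls round the work are solid. World frame = base frame: x ahead of the robot, y to its left, z up, the work surface at z = 0. Lengths are in m, angles in rad, forces in N, time in s.
With the tool pointing down it reaches from about 0.325 to 0.9 m from the base axis. Payload 6.1 kg.
Tool frame: the origin (TCP) lies midway between the tips of the shut fingers; the grasp point (between the pads) lies 19 mm behind it; x points along the fingers, y is the direction in which the jaws open and shut, and the axes are right-handed (so a half turn about x gives the same grasp; the last joint's range is limited). The gripper opens to 85 mm and grips with 20 to 120 N. Pads are 22 mm wide; open, the fingers measure 114 mm over their backs; the gripper's body (76 mm by 85 mm) begins 54 mm behind the grasp point. The pads swing forward as they close: fully open they stand 13 mm farther back than shut.
Start: joints at [1.037, 0.22, 1.526, -0, 1.395, -0.126], TCP at [0.248, 0.574, 0.231] pointing down, gripper open.
Joint ranges: [-2.98, 2.98], [-0.91, 2.08], [0.09, 2.57], [-1.24, 4.39], [0.2, 2.65], [-2.68, 2.68]. Speed limits (rad/s): [2.57, 2.57, 3.01, 3.14, 3.14, 3.14].

### API

Orientations are given as [roll, pitch, yaw] about the fixed x, y, z axes, in that order (R = Rz(yaw) Ry(pitch) Rx(roll)).
In Python, from plant import movep, move_l, set_joints, gripper_to, hold, inverse_kinematics, observe, get_image, get_calibration, Unreachable, job_done gives the robot as it stands. Calls block until the motion is done:
- movep(position, orientation): joint-space move of the TCP to a pose.
- move_l(position, feed=0.15, rotation=None, max_force=None): straight line of the TCP; rotation=None keeps the orientation; feed is the mean speed in m/s. With max_force (N) it stops when the force on the tool has changed by that much, and returns True; else False.
- set_joints(angles): joint-space move.
- gripper_to(opening, f_grip=None): finger opening in m; f_grip is the grip in N (None keeps the last); returns when the fingers have stopped.
- hold(seconds).
- inverse_kinematics(position, orientation): joint angles nearest the present ones, or None.
- observe(): the state.
- get_image(name): name is "scene" or "top" or "wrist"; returns (picture, depth): 480x640x3 uint8, red, green, blue; 480x640 float32, m along the optical axis (not along the pixel's ray), 0 where there is no reading.
- get_calibration(name): a dict with "intrinsics" (3x3 intrinsics, pixels), "world_from_camera" (4x4, takes a point from camera to world coordinates). Camera axes: x right, y down, z forward; pixel columns grow to the right and rows downward; lengths in m; the calibration is good to about 2 mm. A picture is of the moment at which its call begins: read the wrist's pose just before it. get_calibration takes no time and is no camera call; for the wrist camera it gives the pose at the moment of the call.
A pose or a line that the arm cannot do raises Unreachable and nothing moves.
- job_done(): hands the job in, once; it reports no verdict.
The state is a dict: "time_s": time; "q": joint angles; "joint_velocities": joint speeds; "joint_torque": joint torques, N m; "eef_pos": TCP position; "tcp_rot": TCP orientation; "ft_force": force on the tool from outside, world axes, zero at the start; "torque": the same for the moment, N m; "opening": finger opening in m.
Only numpy, scipy, OpenCV 4.12 (cv2) and the standard library are available. Lean on these libraries where they do the work, as an engineer would, in place of code of your own. Each camera call takes 0.05 s, during which the arm holds its last target.

### The job

Get ready to sand the offcut: wind the crank of the green screw clamp clockwise until its sprung pad presses firmly on the wooden block and leave it clamped. Then pull the orange lug of the suction box's gate against its spring to half travel, where its pointers meet the red marks, and finish while still holding the lug there with the fingers, because the spring shuts the gate as soon as it is let go. Leave the things lying around where they are.

Things in the scene. Friction and masses are not known exactly. Their poses are not given: they have to be found in the camera images.
- clamp: green cast screw clamp, fixed to the bench; base plate 130x90 mm, 12 mm thick, column at its far (+x) side, arm with top at 118 mm. Origin on the bench surface exactly under the vertical screw axis.
- crank (a joint): turn of the crank on top of the clamp, rad; grows clockwise seen from above; -0.5 to 0.5 at the start, hard stop at 7.2. Each rad lowers screw, crank and pad by 2.5 mm; self-locking, drag about 3 N at the knob. The pad meets the block at about 4.4, then its spring (2500 N/m) gives about 7 N at 5.5 and 14 N at 6.6. Top face of the crank arm 154 mm above the bench at 0.
- knob_mid (a point): middle of the grip of the red upright crank knob, which spins freely on its own axis: 17 mm diameter, 44 mm tall, this point 24 mm above its foot, 20 mm below its top, 178 mm above the bench at crank value 0. Its axis lies 40 mm from the screw axis; nothing near it stands higher than its foot.
- pad: round black rubber pad, 28 mm diameter, under the clamp's screw; origin at the centre of its underside, 55 mm above the bench at crank value 0 (11 mm above the block).
- block: loose wooden offcut 45x70x32 mm lying on the clamp's base under the pad; origin at the centre of its underside, 12 mm above the bench. It must stay there.
- suction_box: grey metal suction box 160 (x) x 110 (y) x 60 mm high, fixed to the bench, with mounting feet to 136 mm wide, a steel gate plate on top sliding between two aluminium rails 10 mm high over a black opening 52 mm long. Origin under the centre of the box on the bench surface. Its own -x axis, roughly towards the robot, is the direction in which the gate opens.
- gate: steel gate plate with an orange upright lug, 10 mm thick along the sliding direction, 30 mm wide, 46 mm tall, two thin pointers over the rails. Origin at the lug's foot, 64 mm above the bench; axes as the suction box. A spring pulls it shut with 3 N when shut, 8 N at half travel, 13 N fully open. Red marks on both rails show half travel, thin white marks the two ends.
- lug_grip (a point): middle of the lug, 28 mm above its foot, 18 mm below its top, 92 mm above the bench: pinch here from above, one finger before and one behind. In the suction box's own frame its x is 0 with the gate shut (as at the start), -0.025 at half travel and -0.050 fully open; its y is always 0.
- pin_box: small wooden hinged box 69x86x35 mm, bystander; origin at the centre of its underside.
- wax_tin: round tin with red lid, 71 mm diameter, 29 mm high, bystander; origin at the centre of its underside.
- oil_can: brass oil can with a long spout, 67 mm diameter, 150 mm high, bystander; origin at the centre of its underside.

How it is judged:
By the outcome, as a careful person would: the job done as asked, in the order asked, and still so for the second after the job is handed in, while the arm keeps its last pose, push and grip.
It also fails if it takes over 56 s, if anything falls off the work surface, if the arm or the gripper's body presses on something with over 40 N, if the wrist force passes 120 N, or if a joint passes its speed limit or range.

## Working session

There is one attempt and no reset: what is moved stays moved. The work goes in short steps, each a Python script; the robot and the scene stay as the last script left them, time stands still between calls to the robot, and variables do not carry over. Pictures are saved under pics/ and viewed, and the job is handed in when it is done.

```bash
mkdir -p pics; ls
python3 - <<'E'
from plant import *
import cv2,numpy as np
for n in ["scene","top"]:
    p,d=get_image(n); cv2.imwrite(f"pics/{n}0.png",p[:,:,::-1]); np.savez(f"pics/{n}0.npz",p=p,d=d)
    c=get_calibration(n); print(n,np.round(c["intrinsics"],1).tolist(),np.round(c["world_from_camera"],4).tolist())
o=observe();print({k:np.round(v,4).tolist() for k,v in o.items()})
E
```

```text
pics
scene [[533.7, 0.0, 327.5], [0.0, 533.7, 243.4], [0.0, 0.0, 1.0]] [[0.731, -0.3806, 0.5663, -0.0033], [-0.682, -0.3804, 0.6246, -0.6239], [-0.0223, -0.8429, -0.5377, 0.6415], [0.0, 0.0, 0.0, 1.0]]
top [[474.2, 0.0, 319.7], [0.0, 474.2, 234.6], [0.0, 0.0, 1.0]] [[-0.0033, -0.9825, 0.1864, 0.3538], [-1.0, 0.0034, 0.0006, -0.0542], [-0.0012, -0.1864, -0.9825, 1.206], [0.0, 0.0, 0.0, 1.0]]
{'time_s': 0.1, 'q': [1.0369, 0.2212, 1.5275, -0.0, 1.3947, -0.1261], 'joint_velocities': [0.0003, -0.0017, -0.0018, -0.0005, -0.0011, -0.0006], 'joint_torque': [0.0019, -49.825, -39.0544, 0.0, 0.0058, -0.0001], 'eef_pos': [0.2476, 0.5733, 0.2303], 'tcp_rot': [-1.6901, 1.5691, -2.0979], 'ft_force': [-0.3658, -0.5304, 0.8214], 'torque': [-0.0277, -0.0248, -0.0733], 'opening': 0.0853}
```

View pics/scene0.png

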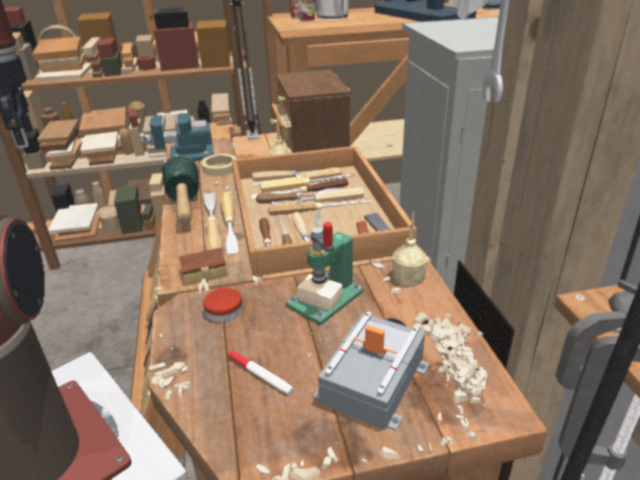

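View pics/top0.png

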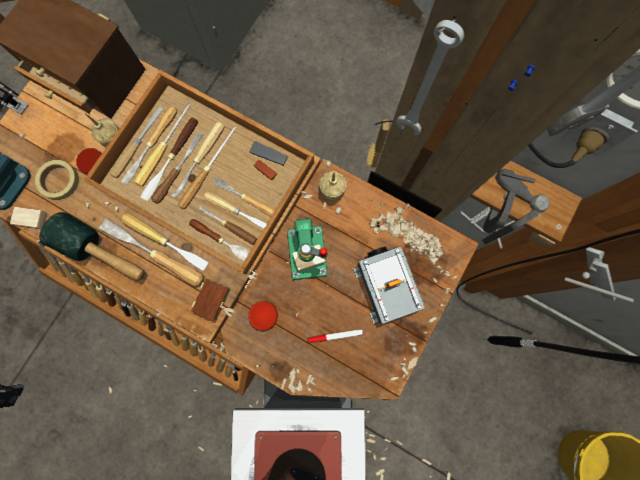

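The scene view shows the red knob at about (328,235), the green clamp at (330,280), the orange lug at (374,340) and the grey box at (370,375). In the top view the knob is at about (323,252) and the lug at (392,284). Next I'll measure them.

```bash
cat > h.py <<'E'
import numpy as np,cv2
from plant import *
def pts(n,p,d,c=None):
    c=c or get_calibration(n);K=c["intrinsics"];T=c["world_from_camera"]
    K=np.array(K);T=np.array(T)
    v,u=np.mgrid[:480,:640]
    P=np.stack([(u-K[0,2])/K[0,0]*d,(v-K[1,2])/K[1,1]*d,d],-1)
    return P@T[:3,:3].T+T[:3,3]
def ray(n,uv,z,c=None):
    c=c or get_calibration(n);K=np.array(c["intrinsics"]);T=np.array(c["world_from_camera"])
    r=T[:3,:3]@np.linalg.solve(K,[uv[0],uv[1],1.]);return T[:3,3]+r*(z-T[2,3])/r[2]
def mask(p,lo,hi):
    return cv2.inRange(cv2.cvtColor(p,cv2.COLOR_RGB2HSV),np.array(lo),np.array(hi))
def red(p): return mask(p,(0,170,90),(5,255,255))|mask(p,(174,170,90),(180,255,255))
E
python3 - <<'E'
from h import *
for n in ["scene","top"]:
    z=np.load(f"pics/{n}0.npz");p,d=z["p"],z["d"];W=pts(n,p,d)
    for name,m in [("red",red(p)),("orange",mask(p,(8,200,150),(16,255,255))),("green",mask(p,(60,100,30),(90,255,255)))]:
        k,l,s,ce=cv2.connectedComponentsWithStats(m)
        for i in range(1,k):
            if s[i,4]>12:
                mm=(l==i)&(d>0); w=W[mm]
                if len(w) and 0.2<np.median(w[:,0])<0.9 and -.5<np.median(w[:,1])<.4: print(n,name,s[i],ce[i].round(1),np.median(w,0).round(4),w.min(0).round(3),w.max(0).round(3))
a=cv2.imread("pics/scene0.png")[215:430,270:440];b=cv2.imread("pics/top0.png")[205:335,275:435]
cv2.imwrite("pics/a.png",cv2.resize(a,None,fx=2.7,fy=2.7,interpolation=2));cv2.imwrite("pics/b.png",cv2.resize(b,None,fx=4,fy=4,interpolation=2))
E
```

```text
scene red [324 224   7  21 122] [327.5 233.8] [ 0.503  -0.0659  0.1804] [ 0.499 -0.072  0.159] [ 0.51  -0.06   0.197]
scene red [205 289  36  25 684] [222.1 300.5] [0.3718 0.0815 0.029 ] [0.338 0.051 0.023] [0.406 0.119 0.032]
scene red [230 352  17  14  98] [237.9 358.3] [ 0.3136 -0.0476  0.0143] [ 0.31  -0.066  0.008] [ 0.321 -0.027  0.018]
top red [320 248   7   7  42] [323.1 251. ] [ 0.5097 -0.0605  0.1942] [ 0.504 -0.069 -0.   ] [ 0.548 -0.054  0.199]
top red [249 302  28  28 632] [262.5 315.5] [0.3771 0.0876 0.0278] [0.344 0.054 0.015] [0.409 0.121 0.035]
top red [308 334  19   9 108] [317.  338.4] [ 0.3202 -0.0459  0.0128] [ 0.311 -0.068 -0.004] [ 0.331 -0.023  0.02 ]
top green [ 288  219   39   60 1076] [304.9 246.8] [ 0.5535 -0.0168  0.0139] [ 0.469 -0.069  0.004] [0.601 0.028 0.152]
```

View pics/a.png

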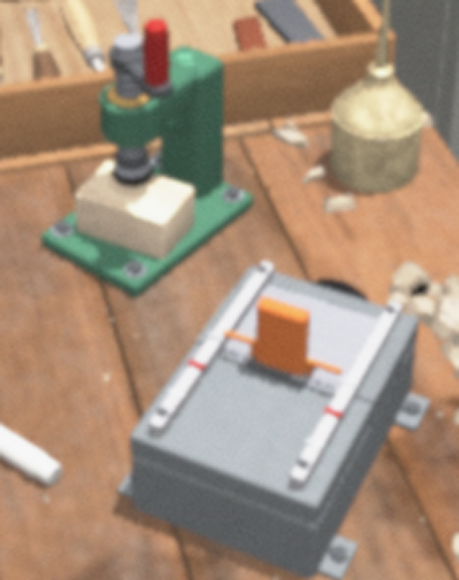

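View pics/b.png

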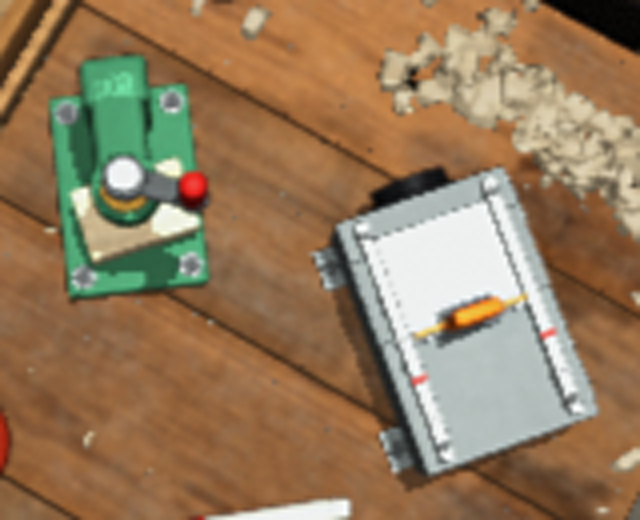

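Run:
```python
from h import *
from scipy.spatial.transform import Rotation as R
o=observe();c=get_calibration("wrist");T=np.array(c["world_from_camera"])
Rt=R.from_euler("xyz",o["tcp_rot"]).as_matrix()
print("cam in tool",(Rt.T@(T[:3,3]-o["eef_pos"])).round(3),(Rt.T@T[:3,:3]).round(2).tolist(),np.round(c["intrinsics"],1).tolist())
print("can",ray("top",(333,187),.08))
for y in [-1.22,1.92]:
  for p in [(.45,-.1,.36),(.47,-.02,.3),(.51,-.06,.16),(.4,-.2,.08)]:
    q=inverse_kinematics(p,(0,np.pi/2,y)); print(y,p,None if q is None else np.round(q,2))
```

```text
cam in tool [-0.142  0.001 -0.073] [[-0.0, -0.28, 0.96], [1.0, -0.0, 0.0], [0.0, 0.96, 0.28]] [[364.8, 0.0, 320.5], [0.0, 364.8, 234.6], [0.0, 0.0, 1.0]]
can [ 0.68675222 -0.08656204  0.08      ]
-1.22 (0.45, -0.1, 0.36) [-0.39 -0.23  1.74 -0.    1.63 -0.74]
-1.22 (0.47, -0.02, 0.3) [-0.21 -0.2   1.82 -0.    1.52 -0.56]
-1.22 (0.51, -0.06, 0.16) [-0.27  0.02  1.89 -0.    1.24 -0.62]
-1.22 (0.4, -0.2, 0.08) [-0.64 -0.04  2.11 -0.    1.07 -0.99]
1.92 (0.45, -0.1, 0.36) [-0.39 -0.23  1.74  0.    1.63  2.4 ]
1.92 (0.47, -0.02, 0.3) [-0.21 -0.2   1.82  0.    1.52  2.58]
1.92 (0.51, -0.06, 0.16) [-0.27  0.02  1.89  0.    1.24  2.52]
1.92 (0.4, -0.2, 0.08) [-0.64 -0.04  2.11  0.    1.07  2.15]
```

Run:
```python
from h import *
movep((.48,-.07,.33),(0,np.pi/2,-1.22)); hold(.3)
c=get_calibration("wrist");p,d=get_image("wrist")
cv2.imwrite("pics/w1.png",p[:,:,::-1]);np.savez("pics/w1.npz",p=p,d=d,K=c["intrinsics"],T=c["world_from_camera"])
o=observe();print(o["time_s"],o["eef_pos"],o["ft_force"])
```

```text
2.9083 [ 0.48005302 -0.06973925  0.3299603 ] [ 0.1452194  -0.93129049 -0.10122204]
```

View pics/w1.png

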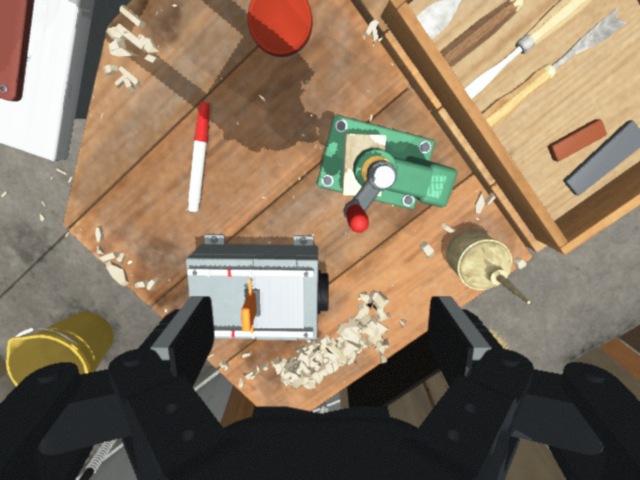

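The wrist view has everything: knob at about (358,217), screw cap at (383,175), lug at (249,305), and red marks at (230,272) and (227,334). I'll zoom in for precise pixels.

Run:
```python
from h import *
z=np.load("pics/w1.npz");p,d=z["p"],z["d"];c=dict(intrinsics=z["K"],world_from_camera=z["T"])
b=p[:,:,::-1]
cv2.imwrite("pics/w1a.png",cv2.resize(b[105:245,310:470],None,fx=4,fy=4,interpolation=2))
cv2.imwrite("pics/w1b.png",cv2.resize(b[225:350,175:335],None,fx=4.5,fy=4.5,interpolation=2))
m=red(p);k,l,s,ce=cv2.connectedComponentsWithStats(m);W=pts("wrist",p,d,c)
for i in range(1,k):
    if s[i,4]>4: print(s[i],ce[i].round(1))
m=(l==l[217,358]);w=W[m];print("knob",np.median(w,0),w.max(0)); top=w[w[:,2]>w[:,2].max()-.006];print("top",top.mean(0),len(top))
print("cap",[W[175,383].round(4),W[177,385].round(4)])
```

```text
[ 248    0   64   55 2909] [279.9  24. ]
[195 102  14  39 425] [202.2 122.1]
[348 205  21  28 384] [357.4 218.8]
[229 270   1   5   5] [229. 272.]
knob [ 0.50625807 -0.05592222  0.19422504] [ 0.51562206 -0.00112213  0.47241077]
top [ 0.45506542 -0.00112213  0.47241077] 3
cap [array([ 0.5183, -0.0193,  0.1623]), array([ 0.5206, -0.0203,  0.1621])]
```

View pics/w1a.png

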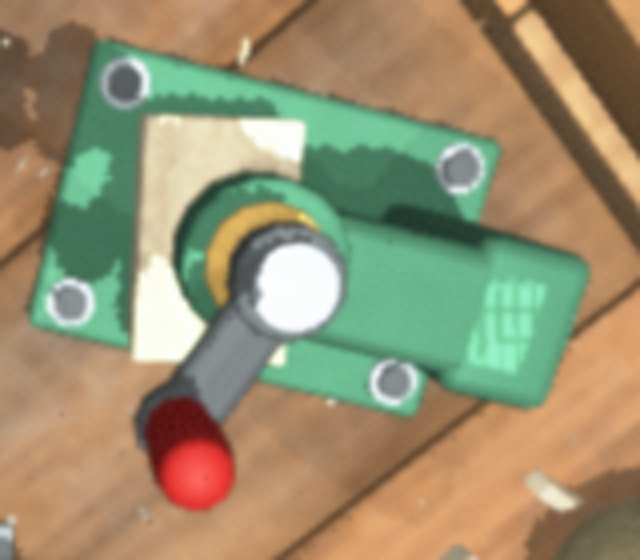

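View pics/w1b.png

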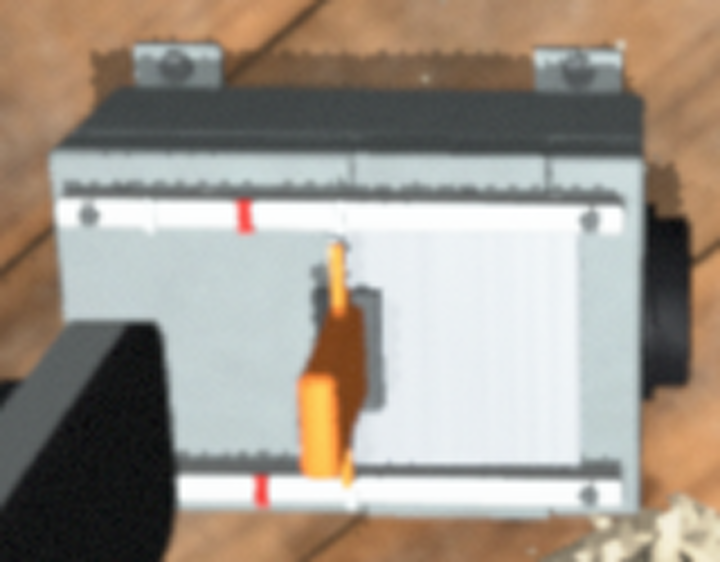

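Run:
```python
from h import *
z=np.load("pics/w1.npz");p,d=z["p"],z["d"];c=dict(intrinsics=z["K"],world_from_camera=z["T"]);W=pts("wrist",p,d,c)
A=lambda x,y:(310+(x+.5)/4-.5,105+(y+.5)/4-.5)
B=lambda x,y:(175+(x+.5)/4.5-.5,225+(y+.5)/4.5-.5)
r=lambda uv,zz:ray("wrist",uv,zz,c)
knob=r(A(197,472),.198);cap=r(A(297,288),.162)
v=(knob-cap)[:2];print("knob",knob,"cap",cap,"rad",np.hypot(*v),"ang",np.degrees(np.arctan2(v[1],v[0])))
g=[r(A(*q),.014)[:2] for q in [(125,82),(461,168),(71,300),(393,381)]]
print("base bolts",np.round(g,4).tolist(), "ctr",np.mean(g,0)); e=(g[1]-g[0])+(g[3]-g[2]);cy=np.arctan2(e[1],e[0]);print("clamp yaw",np.degrees(cy))
ex=np.array([np.cos(cy),np.sin(cy)]);ey=np.array([-ex[1],ex[0]])
print("cap rel base ctr",(cap[:2]-np.mean(g,0))@ex,(cap[:2]-np.mean(g,0))@ey)
bl=[r(B(*q),.071)[:2] for q in [(89,214),(590,219),(589,494)]]
e=bl[1]-bl[0];by=np.arctan2(e[1],e[0]);print("box yaw",by,"bolts",np.round(bl,4).tolist())
ctr=(bl[0]+bl[2])/2;ex=np.array([np.cos(by),np.sin(by)]);ey=np.array([-ex[1],ex[0]])
rm=[r(B(*q),.070)[:2] for q in [(245,216),(262,490)]]
print("center from bolts",ctr,"red",np.round(rm,4).tolist(),"mid",np.mean(rm,0),"mid+25",np.mean(rm,0)+.025*ex)
print("red dir",np.degrees(np.arctan2(*(rm[0]-rm[1])[::-1])), np.degrees(by)+90)
print("lug top z",.11,r(B(319,426),.110))
pm=[r(B(*q),.070)[:2] for q in [(338,248),(347,472)]];print("pointer",np.round(pm,4).tolist(),[(a-ctr)@ex for a in pm],[(a-ctr)@ex for a in rm])
# other views
S=np.load("pics/scene0.npz");print("scene knob ray top", ray("scene",(328,223.8),.198),"top",ray("top",(323.1,251),.197))
```

```text
knob [ 0.50769532 -0.05762561  0.198     ] cap [ 0.51955415 -0.02036999  0.162     ] rad 0.039097479669427955 ang -107.65678564983926
base bolts [[0.4776, 0.0096], [0.5832, 0.0214], [0.4852, -0.0573], [0.5905, -0.0463]] ctr [ 0.53413289 -0.01814807]
clamp yaw 6.1825348224290515
cap rel base ctr -0.014733235233573493 -0.0006389235892144343
box yaw 0.33952688163233596 bolts [[0.3718, -0.2068], [0.4959, -0.1629], [0.523, -0.2404]]
center from bolts [ 0.44737437 -0.22356913] red [[0.4103, -0.1937], [0.4374, -0.2709]] mid [ 0.42388007 -0.23232407] mid+25 [ 0.44745288 -0.22399804]
red dir 109.33550852137927 109.45345734877073
lug top z 0.11 [ 0.44739408 -0.2220479   0.11      ]
pointer [[0.436, -0.194], [0.4579, -0.2574]] [np.float64(-0.0008738996821362332), np.float64(-0.0013170790420408802)] [np.float64(-0.02498458355656967), np.float64(-0.02515304491514156)]
scene knob ray top [ 0.50513493 -0.06562597  0.198     ] top [ 0.50934154 -0.0606844   0.197     ]
```

Run:
```python
from h import *
rot=(0,np.pi/2,-1.2313)
knob=np.array([.5077,-.0576]);cap=np.array([.5196,-.0204])
u=(knob-cap)/np.linalg.norm(knob-cap);m=(knob+cap)/2;C=m-.02*u;Kn=m+.02*u
print("C",C,"K",Kn)
movep((*Kn,.235),rot)
print(move_l((*Kn,.161),feed=.1,max_force=12))
hold(.2);o=observe();print(o["eef_pos"],o["ft_force"])
gripper_to(.0,25);hold(.2)
o=observe();print(o["time_s"],o["eef_pos"],o["ft_force"],o["torque"],o["opening"])
p,d=get_image("wrist");cv2.imwrite("pics/w2.png",p[:,:,::-1])
```

```text
C [ 0.51974366 -0.01995092] K [ 0.50755634 -0.05804908]
False
[ 0.50810236 -0.05819153  0.16182713] [ 0.04233098  0.72049316 -0.16373252]
5.3167 [ 0.50774104 -0.05792928  0.16108642] [ 0.89880832  1.4592924  -0.03438843] [ 0.19552425 -0.18204417 -0.0282687 ] 0.016078303929677143
```

View pics/w2.png

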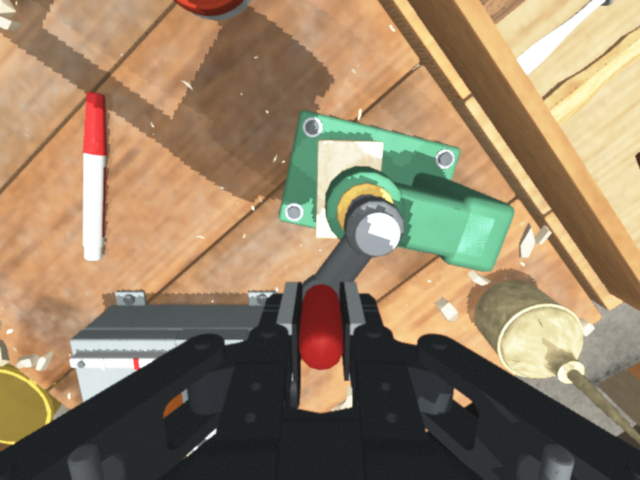

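The knob is gripped between the pads at (320,325) with an opening of 16 mm and near-zero force. I'll try a short arc first and watch the forces.

```bash
cat >> h.py <<'E'
A0=np.arctan2(-.05804908+.01995092,.50755634-.51974366)
def arc(t0,t1,C=(.51974,-.01995),step=.2,feed=.06,r=.04,z0=.161):
    n=int(np.ceil(abs(t1-t0)/step))
    for t in np.linspace(t0,t1,n+1)[1:]:
        a=A0-t
        hit=move_l((C[0]+r*np.cos(a),C[1]+r*np.sin(a),z0-.0025*t),feed=feed,max_force=40)
        o=observe();f=np.array(o["ft_force"]);e=np.array(o["eef_pos"])
        ang=(A0-np.arctan2(e[1]-C[1],e[0]-C[0]))%(2*np.pi)
        print(f"t{o['time_s']:.2f} cmd{t:.2f} ang{ang:.3f} r{np.hypot(*(e[:2]-C))*1e3:.1f} z{e[2]:.4f} Frad{f[0]*np.cos(a)+f[1]*np.sin(a):.1f} Ftan{f[0]*np.sin(a)-f[1]*np.cos(a):.1f} Fz{f[2]:.1f} op{o['opening']:.4f}")
        if hit: print("HIT");break
E
python3 - <<'E'
from h import *
arc(0,.8)
E
```

```text
t5.65 cmd0.20 ang0.207 r40.1 z0.1606 Frad-0.8 Ftan-0.6 Fz1.6 op0.0160
t5.93 cmd0.40 ang0.409 r40.3 z0.1600 Frad0.5 Ftan0.6 Fz1.9 op0.0159
t6.22 cmd0.60 ang0.608 r40.4 z0.1595 Frad2.6 Ftan-0.2 Fz2.1 op0.0155
t6.50 cmd0.80 ang0.807 r40.5 z0.1590 Frad5.7 Ftan0.1 Fz5.0 op0.0158
```

Run:
```python
from h import *
hold(.2)
o=observe();print(o["ft_force"],o["eef_pos"])
c=get_calibration("wrist");p,d=get_image("wrist");cv2.imwrite("pics/w3.png",p[:,:,::-1])
```

```text
[-5.35244209 -1.67246287  4.38743194] [ 0.48332034 -0.03774846  0.15899122]
```

View pics/w3.png

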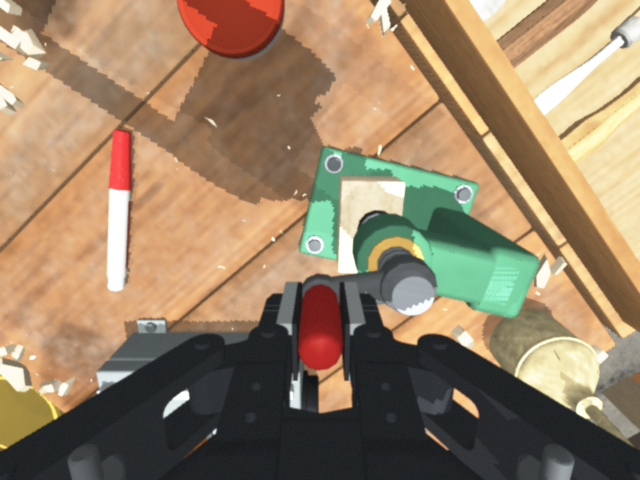

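The crank is following the gripper; the arm has swung round to the left in the image. Radial force is building slowly, so I'll adapt the centre as I go.

```bash
cat >> h.py <<'E'
def arc2(t0,t1,C,z0=.161,step=.2,feed=.06,r=.04,k=8e-5,kz=5e-5):
    C=np.array(C,float);n=int(np.ceil(abs(t1-t0)/step))
    for t in np.linspace(t0,t1,n+1)[1:]:
        a=A0-t
        hit=move_l((C[0]+r*np.cos(a),C[1]+r*np.sin(a),z0-.0025*t),feed=feed,max_force=30)
        o=observe();f=np.array(o["ft_force"]);e=np.array(o["eef_pos"]);u=np.array([np.cos(a),np.sin(a)])
        fr=f[:2]@u;C+=k*fr*u;z0+=kz*f[2]
        print(f"t{o['time_s']:.2f} cmd{t:.2f} Frad{fr:.1f} Ftan{f[0]*np.sin(a)-f[1]*np.cos(a):.1f} Fz{f[2]:.1f} C{C.round(5)} z0 {z0:.4f} op{o['opening']:.4f}")
        if hit: print("HIT");break
    return C,z0
E
python3 - <<'E'
from h import *
arc2(.8,2.4,(.5193,-.0202))
E
```

```text
t7.03 cmd1.00 Frad5.2 Ftan-0.8 Fz5.9 C[ 0.5189  -0.02031] z0 0.1613 op0.0159
t7.32 cmd1.20 Frad3.5 Ftan-0.9 Fz1.9 C[ 0.51862 -0.02033] z0 0.1614 op0.0154
t7.60 cmd1.40 Frad2.1 Ftan-0.5 Fz-0.5 C[ 0.51845 -0.0203 ] z0 0.1614 op0.0161
t7.88 cmd1.60 Frad1.9 Ftan-0.8 Fz-1.7 C[ 0.51831 -0.02025] z0 0.1613 op0.0159
t8.17 cmd1.80 Frad2.0 Ftan-0.3 Fz-0.8 C[ 0.51817 -0.02017] z0 0.1612 op0.0160
t8.45 cmd2.00 Frad2.5 Ftan0.6 Fz-0.2 C[ 0.51802 -0.02004] z0 0.1612 op0.0162
t8.73 cmd2.20 Frad3.6 Ftan0.1 Fz-1.7 C[ 0.51785 -0.0198 ] z0 0.1611 op0.0157
t9.02 cmd2.40 Frad2.7 Ftan0.3 Fz-2.5 C[ 0.51776 -0.01961] z0 0.1610 op0.0153
```

Run:
```python
from h import *
C,z=arc2(2.4,5.0,(.51776,-.01961))
```

```text
t9.30 cmd2.60 Frad2.0 Ftan-0.6 Fz-2.5 C[ 0.51772 -0.01945] z0 0.1609 op0.0158
t9.58 cmd2.80 Frad2.3 Ftan0.6 Fz-0.7 C[ 0.51772 -0.01927] z0 0.1608 op0.0160
t9.87 cmd3.00 Frad1.8 Ftan1.1 Fz-0.9 C[ 0.51774 -0.01913] z0 0.1608 op0.0159
t10.15 cmd3.20 Frad1.8 Ftan0.8 Fz0.2 C[ 0.51779 -0.01899] z0 0.1608 op0.0160
t10.43 cmd3.40 Frad1.1 Ftan-0.4 Fz1.2 C[ 0.51784 -0.01892] z0 0.1609 op0.0160
t10.72 cmd3.60 Frad2.0 Ftan0.0 Fz1.4 C[ 0.51796 -0.0188 ] z0 0.1609 op0.0159
t11.00 cmd3.80 Frad1.0 Ftan-0.0 Fz1.5 C[ 0.51802 -0.01875] z0 0.1610 op0.0160
t11.28 cmd4.00 Frad2.2 Ftan0.7 Fz0.2 C[ 0.51818 -0.01868] z0 0.1610 op0.0162
t11.57 cmd4.20 Frad1.0 Ftan-1.3 Fz0.9 C[ 0.51826 -0.01867] z0 0.1611 op0.0160
t11.85 cmd4.40 Frad1.0 Ftan-0.4 Fz0.9 C[ 0.51834 -0.01867] z0 0.1611 op0.0159
t12.13 cmd4.60 Frad3.5 Ftan-0.7 Fz-0.3 C[ 0.51861 -0.01872] z0 0.1611 op0.0156
t12.42 cmd4.80 Frad2.1 Ftan0.7 Fz-0.1 C[ 0.51877 -0.01879] z0 0.1611 op0.0159
t12.70 cmd5.00 Frad0.7 Ftan-0.5 Fz1.0 C[ 0.51881 -0.01882] z0 0.1611 op0.0158
```

Run:
```python
from h import *
C,z=arc2(5.0,5.95,(.51881,-.01882))
hold(.2);o=observe();print(o["eef_pos"],o["ft_force"])
p,d=get_image("scene");np.savez("pics/s4.npz",p=p,d=d)
cv2.imwrite("pics/s4.png",cv2.resize(p[170:340,240:440,::-1],None,fx=3.5,fy=3.5,interpolation=2))
p,d=get_image("wrist");cv2.imwrite("pics/w4.png",p[:,:,::-1])
```

```text
t12.97 cmd5.19 Frad2.1 Ftan-0.8 Fz0.2 C[ 0.51893 -0.01894] z0 0.1610 op0.0160
t13.25 cmd5.38 Frad0.9 Ftan-1.2 Fz0.9 C[ 0.51897 -0.019  ] z0 0.1611 op0.0158
t13.53 cmd5.57 Frad0.5 Ftan-0.3 Fz0.8 C[ 0.51899 -0.01904] z0 0.1611 op0.0158
t13.80 cmd5.76 Frad1.2 Ftan-0.3 Fz0.1 C[ 0.51901 -0.01913] z0 0.1611 op0.0158
t14.07 cmd5.95 Frad1.3 Ftan-0.8 Fz-0.1 C[ 0.51901 -0.01924] z0 0.1611 op0.0159
[ 0.51972005 -0.05922698  0.14618847] [-0.51614195 -1.29632304  1.38410125]
```

View pics/s4.png

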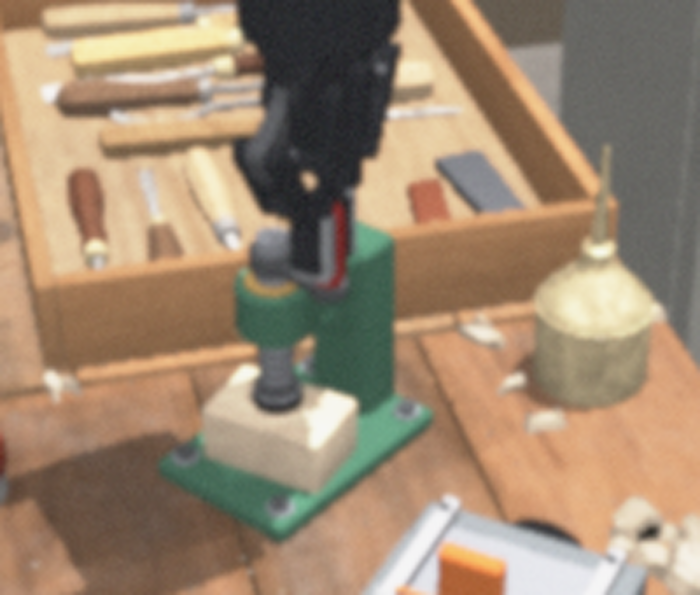

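View pics/w4.png

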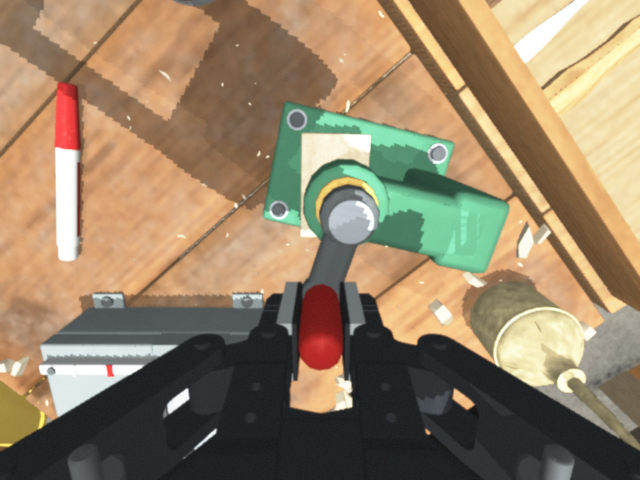

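The pad now sits on the block in the scene view at (278,395) and the block hasn't moved. I'll release, re-look from the first viewing pose to measure the angle, and re-measure the box.

Run:
```python
from h import *
gripper_to(.085);o=observe();e=o["eef_pos"]
move_l((e[0],e[1],.235),feed=.2)
movep((.48,-.07,.33),(0,np.pi/2,-1.22)); hold(.2)
c=get_calibration("wrist");p,d=get_image("wrist")
cv2.imwrite("pics/w5a.png",cv2.resize(p[105:245,310:470,::-1],None,fx=4,fy=4,interpolation=2))
np.savez("pics/w5.npz",p=p,d=d,K=c["intrinsics"],T=c["world_from_camera"])
p,d=get_image("scene")
cv2.imwrite("pics/s5.png",cv2.resize(p[190:390,250:450,::-1],None,fx=3,fy=3,interpolation=2))
print(observe()["time_s"],observe()["eef_pos"])
```

```text
16.4333 [ 0.47959185 -0.06973162  0.32824227]
```

View pics/w5a.png

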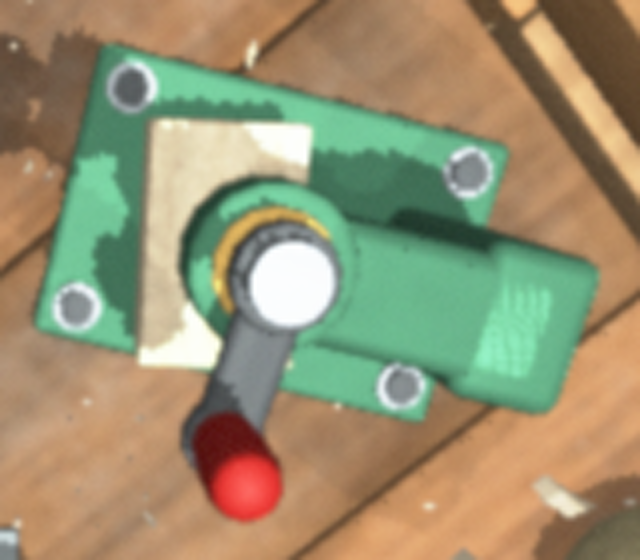

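View pics/s5.png

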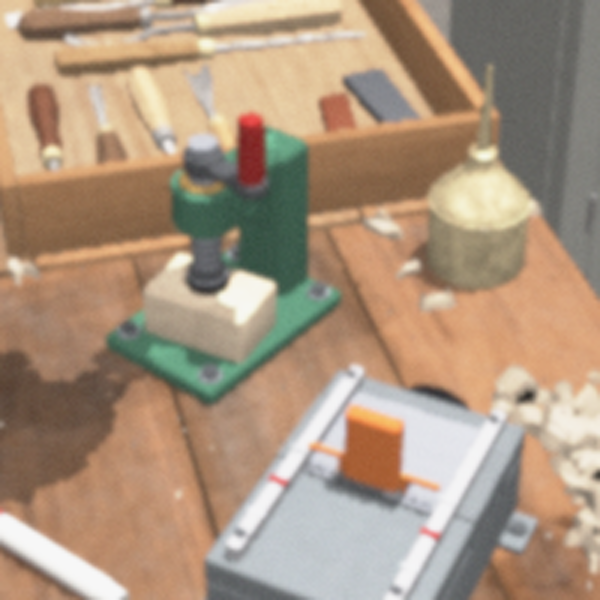

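Run:
```python
from h import *
z=np.load("pics/w5.npz");c=dict(intrinsics=z["K"],world_from_camera=z["T"])
A=lambda x,y:(310+(x+.5)/4-.5,105+(y+.5)/4-.5)
k=ray("wrist",A(247,487),.183,c);cap=ray("wrist",A(291,283),.147,c);v=(k-cap)[:2]
print(k,cap,np.hypot(*v),"ang",np.degrees(np.arctan2(v[1],v[0])))
v2=np.radians(-107.66-np.degrees(np.arctan2(v[1],v[0])));print("delta",v2%(2*np.pi),"value if zero=-y:", np.radians(-90+6.18-np.degrees(np.arctan2(v[1],v[0])))%(2*np.pi))
W=pts("wrist",z["p"],z["d"],c);print("cap z",[W[int(A(291,283)[1])+i,int(A(291,283)[0])+j,2].round(4) for i in(-2,0,2) for j in (-2,0,2)])
rot=(0,np.pi/2,-1.2313);P=np.array([.4474,-.2238])
movep((*P,.18),rot)
print(move_l((*P,.076),feed=.1,max_force=12));hold(.1)
o=observe();print(o["time_s"],o["eef_pos"],o["ft_force"])
gripper_to(0,60);hold(.1)
o=observe();print(o["time_s"],o["eef_pos"],o["ft_force"],o["opening"])
p,d=get_image("wrist");cv2.imwrite("pics/w6.png",p[:,:,::-1])
p,d=get_image("scene")
cv2.imwrite("pics/s6.png",cv2.resize(p[240:440,280:480,::-1],None,fx=3,fy=3,interpolation=2))
```

```text
[ 0.51945556 -0.05942458  0.183     ] [ 0.51899578 -0.02034402  0.147     ] 0.03908326396225996 ang -89.32593903354018
delta 5.963195578053488 value if zero=-y: 0.09609676454935076
cap z [np.float64(0.1464), np.float64(0.1456), np.float64(0.148), np.float64(0.1461), np.float64(0.1474), np.float64(0.1463), np.float64(0.1482), np.float64(0.1466), np.float64(0.1466)]
False
18.6 [ 0.44796646 -0.22420422  0.07683246] [-0.30719208  0.15730387 -0.63972727]
19.375 [ 0.44702028 -0.22390124  0.07611118] [-5.44501732 -1.13062044  4.24037147] 0.009065046219675773
```

View pics/w6.png

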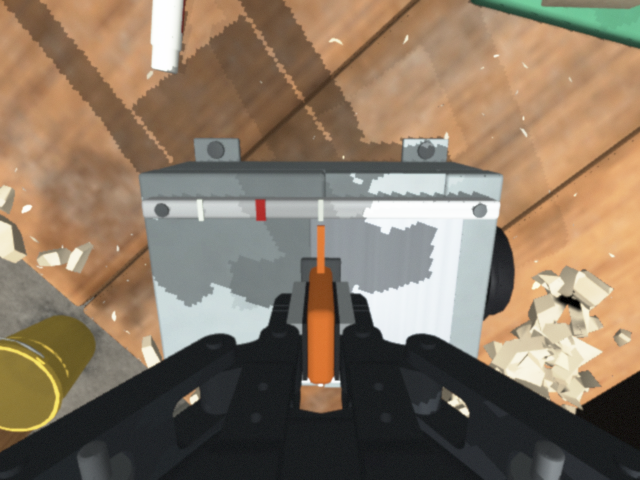

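View pics/s6.png

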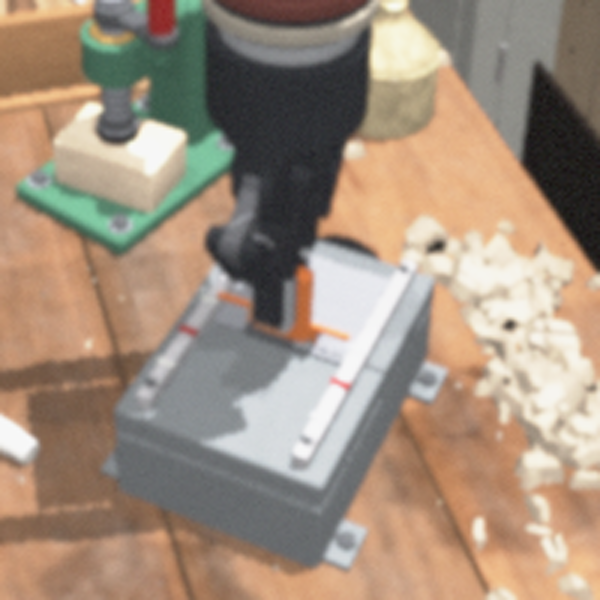

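The crank has turned 5.96 rad, and the cap dropped about 15 mm, which agrees. The lug is pinched squarely: pointer at column 320, red mark at 261, end mark at 200. Now I'll pull 25 mm.

Run:
```python
from h import *
by=.3395;ex=np.array([np.cos(by),np.sin(by)])
gripper_to(0,80)
o=observe();print(o["eef_pos"],o["opening"]);P=np.array([.4472,-.2238])
print(move_l((*(P-.0255*ex),.076),feed=.03,max_force=35));hold(.4)
o=observe();e=np.array(o["eef_pos"]);f=np.array(o["ft_force"]);print(o["time_s"],e,(e[:2]-np.array([.44702,-.2239]))@ex,f,f[:2]@ex,o["opening"])
c=get_calibration("wrist")
p,d=get_image("wrist");cv2.imwrite("pics/w7.png",cv2.resize(p[150:400,130:510,::-1],None,fx=2,fy=2,interpolation=2));np.savez("pics/w7.npz",p=p,d=d,K=c["intrinsics"],T=c["world_from_camera"])
p,d=get_image("scene")
cv2.imwrite("pics/s7.png",cv2.resize(p[300:440,310:450,::-1],None,fx=4,fy=4,interpolation=2))
```

```text
[ 0.44704219 -0.22390272  0.07615279] 0.00889724707973933
False
21.1 [ 0.42439765 -0.23191507  0.07620302] -0.02400023970556836 [ 5.81458713  3.52964467 -0.71055492] 6.658125004630481 0.008850025350616048
```

View pics/w7.png

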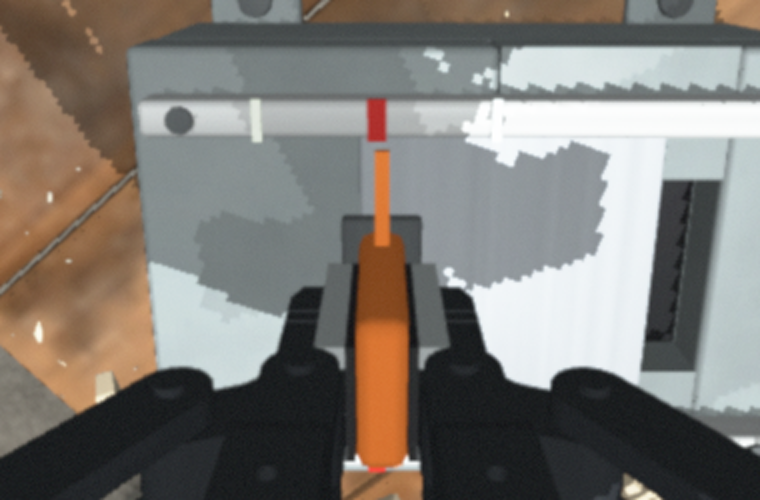

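View pics/s7.png

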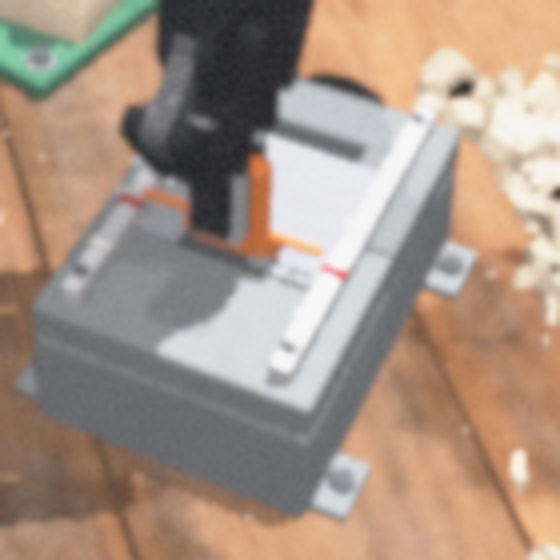

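The wrist view shows the pointer at column 382.5 and the red mark at 377 (end marks 256 and 498, 4.84 px/mm), so it is about 1.1 mm short. I'll nudge it.

Run:
```python
from h import *
by=.3395;ex=np.array([np.cos(by),np.sin(by)])
P=np.array([.4472,-.2238])
print(move_l((*(P-.0266*ex),.076),feed=.02,max_force=35));hold(.6)
o=observe();e=np.array(o["eef_pos"]);f=np.array(o["ft_force"]);print(o["time_s"],e,(e[:2]-np.array([.44702,-.2239]))@ex,f,f[:2]@ex,o["opening"])
p,d=get_image("wrist");cv2.imwrite("pics/w8.png",cv2.resize(p[180:260,230:410,::-1],None,fx=4,fy=4,interpolation=2))
p,d=get_image("scene");cv2.imwrite("pics/s8.png",cv2.resize(p[190:440,250:500,::-1],None,fx=2.4,fy=2.4,interpolation=2))
```

```text
False
22.05 [ 0.4233873  -0.23223806  0.07618161] -0.025060476780548374 [ 6.35729433  4.18563595 -0.35247202] 7.388310554157347 0.008853495314102938
```

View pics/w8.png

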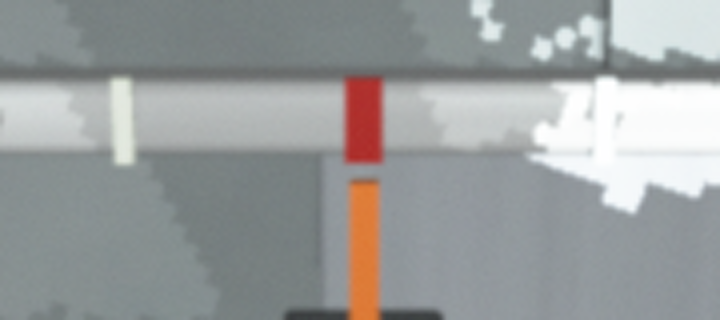

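View pics/s8.png

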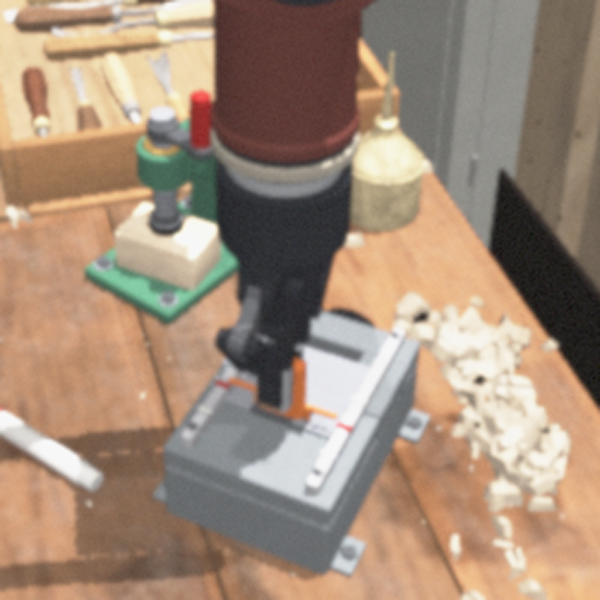

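The pointer (column 364) is on the red mark (364) to about 0.1 mm. In the scene view the clamp is still down on the block and the bystanders haven't moved. Handing in.

Run:
```python
from h import *
o=observe();print(o["time_s"],o["eef_pos"],o["opening"])
job_done()
```

```text
22.15 [ 0.42339842 -0.2322602   0.07620403] 0.00899550881643542
the job is handed in; nothing more can be done
```

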